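Clear the jammed test cartridge from the feed chute

TASK

A test cartridge has come down the sloping feed chute sideways and is jammed across its throat, with its ends caught under the two side lips. Push it back up the slope until it is clear of the lips, then lift it out and lay it flat, face up, in the empty steel tray; set it down, do not drop it. Leave the cartridge that has already arrived at the foot of the chute where it lies.

Things in the scene. Friction and masses are not known exactly. Their poses are not given: they have to be found in the camera images.
- jammed: white cartridge 24 x 100 x 14 mm (x, y, z), 40 g, grey window on its face. Origin: centre of underside; z out of the face. Lies across the chute floor at the throat, skewed up to 7 deg, centred about 20 mm up-slope of it, ends under the lips; its middle 60 mm is open above and from the channel side, for closed fingers to push. Friction keeps it where left on the slope.
- chute: fixed metal chute. Origin on the table under the throat; x level, up-slope; z up. Floor height 48 mm + 0.176 x. Above the throat (x > 0) a trough 140 mm wide, walls 26 mm high, end wall x = 167; below it an open channel 60 wide, walls 22 high, end x = -177. Shoulders at x = 0 carry two fixed lips, x -6 to 39, from 30 mm off the centre line out to the walls, 21 to 24 mm above the floor.
- tray: fixed shallow steel tray, open and empty, 180 x 120 mm (x, y) outside, 22 mm high, walls and floor 3 mm thick. Origin at the centre of its underside, on the table; z up. It stands to the left or the right of the chute.
- delivered: a like cartridge to leave alone, lying lengthwise at the foot of the narrow channel. 100 x 24 x 14 mm (x, y, z), origin at the centre of its underside, about 127 mm down-slope of the throat; its upper end is about 77 mm from the throat.
Mind the look-alikes: they are no part of the job. What is shaped like the jammed but green is not meant.

How it is judged:
By the outcome, as a careful person would: the job done as asked, in the order asked, and still so for the second after the job is handed in, with the robot touching nothing.
It also fails if it takes over 48 s, if anything falls off the work surface, if the arm or the gripper's body presses on something with over 40 N, if the wrist force passes 120 N, or if a joint passes its speed limit or range.

ROBOT

A 7-joint arm with a two-finger parallel gripper is mounted at the origin on the work surface. World frame = base frame: x ahead of the robot, y to its left, z up, the work surface at z = 0. Lengths are in m, angles in rad, forces in N, time in s.
With the tool pointing down it reaches from about 0.4 to 0.85 m from the base axis. Payload 10.4 kg.
Tool frame: the origin (TCP) lies midway between the tips of the shut fingers; the grasp point (between the pads) lies grip_depth behind it (grip_depth is the distance from the TCP to the grasp point, in m); z points along the fingers, x is the direction in which the jaws open and shut, and the axes are right-handed (so a half turn about z gives the same grasp; the last joint's range is limited). The gripper opens to 85 mm and grips with 20 to 120 N. Pads are 22 mm wide; open, the fingers measure 114 mm over their backs; the gripper's body (76 mm by 85 mm) begins 54 mm behind the grasp point. The pads swing forward as they close: fully open they stand 13 mm farther back than shut.
Start: joints at [1.318, 0.332, -0.065, 1.46, 0.022, 1.35, -0.088], TCP at [0.142, -0.609, 0.231] pointing down, gripper open.
Joint ranges: [-2.6, 2.6], [-0.5, 2.12], [-1.47, 1.34], [0.16, 2.42], [-1.27, 4.41], [0.06, 2.06], [-2.6, 2.6]. Speed limits (rad/s): [2.22, 2.22, 2.79, 2.79, 3.14, 3.14, 3.14].

INTERFACE

Orientations are given as a unit quaternion [w, x, y, z].
In Python, from rig import state, camera, calibration, job_done, grip_depth gives the robot as it stands.
- The arm moves only by the tool carry_out, never from a script. Its argument "steps" is a list of rows, each a list of 4 numbers: the shift along the world's x, y, z in m, then the turn about the world's z in rad. A call has 1 to 20 rows; each row shifts and turns the pose as measured when the row begins; what a row does not reach is not made up. A row lasts 1/12 s, in which the tool goes at most 41.7 mm and 7.16 degrees, less where a joint would pass 70% of its speed; a pose out of reach is approached as far as the arm can. A call with a gripper value outside its range is refused whole. "gripper" is the gripper's target within -1 to 1 (shut at 1, half-way at 0, fully open at -1), set as the call begins (left out, the last holds). The fingers move at their own pace and stop on an object; "newtons" is the grip in N (left out, the last holds). Time passes only in rows, so rows that do not move let the fingers close. It gives the time, the measured TCP pose, the force and the opening at its end, in the units of the state.
- state(): the state, without advancing time (a new reading comes with each control period).
- camera(name): name is "side" or "top"; returns the picture (400x640x3 uint8, red, green, blue); there is no depth.
- calibration(name): a dict with "mtx" (3x3 intrinsics, pixels), "world_to_cam" (4x4, takes a point from world to camera coordinates). Camera axes: x right, y down, z forward; pixel columns grow to the right and rows downward; lengths in m; the calibration is good to about 2 mm. A picture is of the moment at which its call begins. calibration takes no time and is no camera call.
- job_done(): hands the job in, once; it reports no verdict.
The state is a dict: "clock": time; "joints": joint angles; "dq": joint speeds; "effort": joint torques, N m; "eef_pos": TCP position; "tcp_rot": TCP orientation; "ft_force": force on the tool from outside, world axes, zero at the start; "moment": the same for the moment, N m; "gripper_width": finger opening in m.
Only numpy, scipy, OpenCV 4.12 (cv2) and the standard library are available. Lean on these libraries where they do the work, as an engineer would, in place of code of your own. Each camera call takes 0.05 s, during which the arm holds its last target.

## Working session

There is one attempt and no reset: what is moved stays moved. The work goes in short steps, Python scripts to look and compute and a tool call to move; the robot and the scene stay as the last step left them, time stands still between calls to the robot, and variables do not carry over. Pictures are saved under pics/ and viewed, and the job is handed in when it is done.

Besides the shell and the picture viewer there is one more tool, called after "Call:" by a JSON object that holds its "name" and its "arguments", one argument or row to a line. carry_out: Moves the arm, as the interface text tells. Its arguments: {"type":"object","properties":{"steps":{"type":"array","items":{"type":"array","items":{"type":"number"}}},"gripper":{"type":"number"},"newtons":{"type":"number"}},"required":["steps"]}

```bash
mkdir -p pics; ls; python3 - <<'E'
from rig import *
import cv2
import numpy as np
print(state()); print(grip_depth)
for n in("top","side"):
    im=camera(n); cv2.imwrite(f"pics/{n}0.png",im[:,:,::-1]); c=calibration(n); print(n,np.round(c["mtx"],1).tolist(),np.round(c["world_to_cam"],4).tolist())
E
```

```text
pics
{'clock': 0.0, 'joints': array([ 1.31837601,  0.33286938, -0.06469195,  1.4609419 ,  0.02159547,
        1.3498806 , -0.0884839 ]), 'dq': array([-9.07578303e-04,  4.23492918e-04, -3.78229245e-06,  5.12016866e-04,
       -4.35237666e-04,  7.11373616e-04, -5.61397792e-04]), 'effort': array([ 8.39709155e-04, -6.25450444e+01,  4.92709712e-02, -3.91616285e+01,
        1.60459121e-02,  9.43947409e-03,  5.08160298e-06]), 'eef_pos': array([ 0.14228441, -0.60820917,  0.23051718]), 'tcp_rot': array([-4.11162176e-04,  7.83527186e-01, -6.21357109e-01, -5.68980750e-04]), 'ft_force': array([0.30660287, 0.36601285, 0.62439102]), 'moment': array([-0.01320234, -0.01436542, -0.05821672]), 'gripper_width': 0.08538488745220688}
0.0187
top [[504.2, 0.0, 319.0], [0.0, 504.2, 198.0], [0.0, 0.0, 1.0]] [[0.0228, -0.9997, 0.0111, -0.0409], [-0.9824, -0.0245, -0.1852, 0.5014], [0.1854, -0.0066, -0.9826, 1.103], [0.0, 0.0, 0.0, 1.0]]
side [[402.4, 0.0, 326.0], [0.0, 402.4, 197.8], [0.0, 0.0, 1.0]] [[0.8852, -0.4647, -0.0209, -0.4516], [-0.2642, -0.4654, -0.8447, 0.1916], [0.3828, 0.7533, -0.5348, 0.6191], [0.0, 0.0, 0.0, 1.0]]
```

View pics/top0.png

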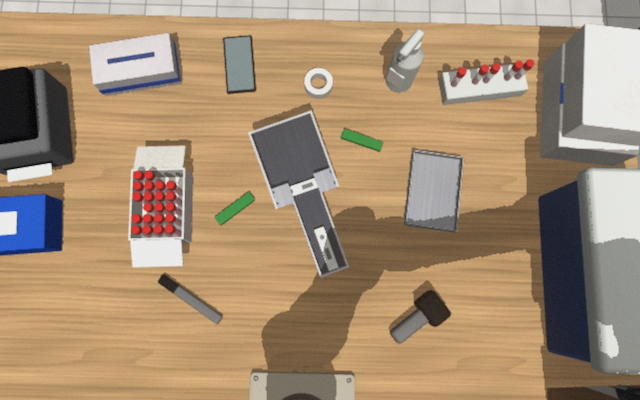

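View pics/side0.png

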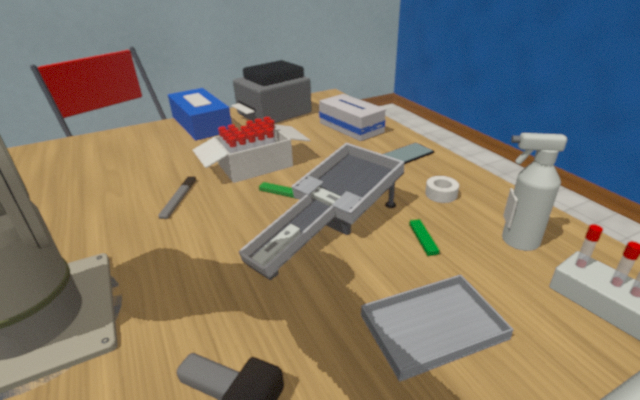

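The top view shows the chute with its trough up-left and the jammed white cartridge at the throat, about (303,186). The delivered cartridge is at about (323,248) and the empty tray at about (434,190). The two green look-alikes are at (362,139) and (235,208). I'll crop in to measure.

```bash
python3 - <<'E'
import cv2
a=cv2.imread("pics/top0.png")[105:280,235:475]; cv2.imwrite("pics/t1.png",cv2.resize(a,None,fx=3.3,fy=3.3,interpolation=cv2.INTER_CUBIC))
b=cv2.imread("pics/side0.png")[140:280,235:410]; cv2.imwrite("pics/s1.png",cv2.resize(b,None,fx=4,fy=4,interpolation=cv2.INTER_CUBIC))
c=cv2.imread("pics/top0.png")[160:215,265:345]; cv2.imwrite("pics/t2.png",cv2.resize(c,None,fx=10,fy=10,interpolation=cv2.INTER_CUBIC))
E
```

```text
(no output)
```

View pics/t1.png

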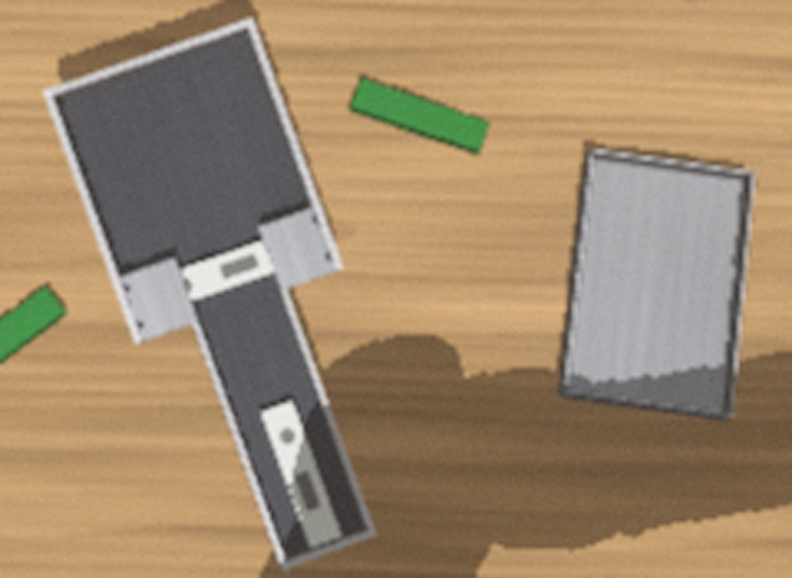

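View pics/s1.png

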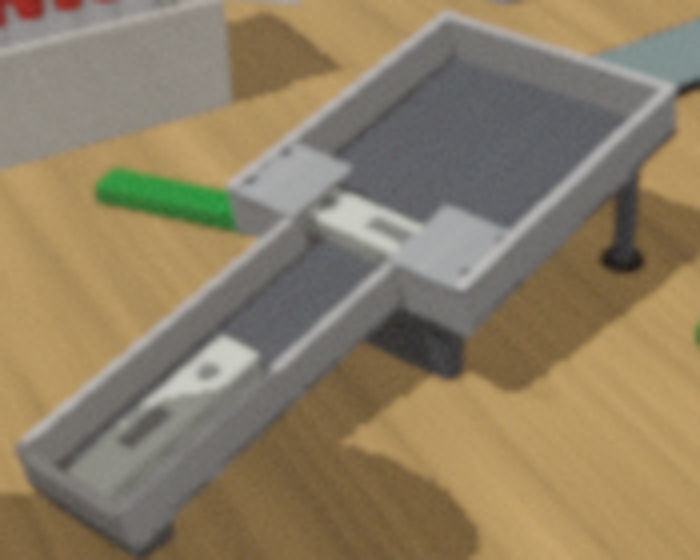

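View pics/t2.png

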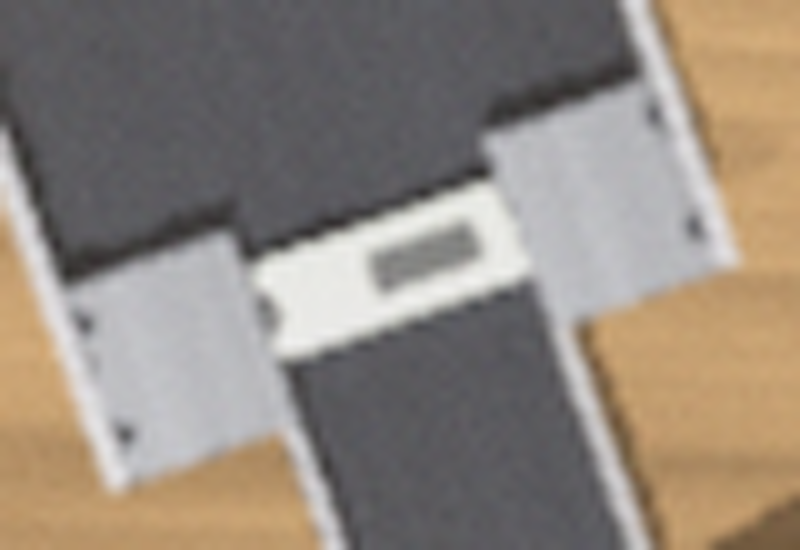

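```bash
cat > h.py <<'E'
import numpy as np
from rig import calibration
def ray(n,px,z):
    c=calibration(n);K=c["mtx"];T=np.array(c["world_to_cam"]);R=T[:3,:3];o=-R.T@T[:3,3]
    d=R.T@np.linalg.inv(K)@np.array([px[0],px[1],1.]);return o+d*(z-o[2])/d[2]
def proj(n,p):
    c=calibration(n);q=np.array(c["world_to_cam"])[:3]@np.append(p,1);q=c["mtx"]@q;return q[:2]/q[2]
def fit(L,W):
    L=np.array(L)[:,:2];W=np.array(W)[:,:2];l=L.mean(0);w=W.mean(0);H=(L-l).T@(W-w);a=np.arctan2(H[0,1]-H[1,0],H[0,0]+H[1,1])
    R=np.array([[np.cos(a),-np.sin(a)],[np.sin(a),np.cos(a)]]);return a,R,w-R@l
E
python3 - <<'E'
from h import *
t1=lambda u,v:(235+u/3.3-.35,105+v/3.3-.35)
t2=lambda u,v:(265+u/10-.45,160+v/10-.45)
f=lambda x:.048+.176*x
h=.0725
P=[(t1(45,93),.170,h,.026),(t1(253,20),.170,-h,.026),(t1(341,267),-.003,-h,.026),(t1(138,342),-.003,h,.026),(t1(285,568),-.18,.0325,.022),(t1(375,533),-.18,-.0325,.022),
(t2(232,232),.039,.03,.024),(t2(282,432),-.006,.03,.024),(t2(485,130),.039,-.03,.024),(t2(572,322),-.006,-.03,.024)]
W=[ray("top",p,f(x)+e) for p,x,y,e in P];L=[(x,y) for p,x,y,e in P]
a,R,t=fit(L,W);print("chute",a,np.degrees(a),t)
for l,w in zip(L,W):print(np.round(l,4),np.round((w[:2]-t)@R,4))
print("jam")
for q in [(252,262),(490,182),(285,360),(530,275),(425,257),(268,312)]:
    w=ray("top",t2(*q),f(.02)+.014);
    l=(w[:2]-t)@R; w=ray("top",t2(*q),f(l[0])+.014);print(np.round(w,4),np.round((w[:2]-t)@R,4))
P=[(t1(590,150),.09,.06),(t1(752,172),.09,-.06),(t1(730,415),-.09,-.06),(t1(562,393),-.09,.06)]
W=[ray("top",p,.022) for p,*_ in P];L=[p[1:] for p in P]
b,Rb,tb=fit(L,W);print("tray",b,np.degrees(b),tb)
for l,w in zip(L,W):print(l,np.round((w[:2]-tb)@Rb,4))
# side projection check
pts={"throughTL":(.17,h,.026),"TR":(.17,-h,.026),"chEndL":(-.18,.0325,.022),"lipRinnerlow":(-.006,-.03,.024)}
for k,(x,y,e) in pts.items():
    w=np.append(R@[x,y]+t,f(x)+e);p=proj("side",w);print(k,p,(p-[235,140])*4)
for l in [(.09,.06),(.09,-.06),(-.09,-.06),(-.09,.06)]:print(proj("side",np.append(Rb@l+tb,.022)))
from rig import state
q=state()["tcp_rot"];w_,x,y,z=q
print("toolx yaw",np.degrees(np.arctan2(2*(x*y+w_*z),1-2*(y*y+z*z))))
E
```

```text
chute 0.38224379361357913 21.900956119127773 [ 0.50397657 -0.00084502]
[0.17   0.0725] [0.1704 0.0742]
[ 0.17   -0.0725] [ 0.1702 -0.0748]
[-0.003  -0.0725] [-0.0051 -0.0731]
[-0.003   0.0725] [-0.0055  0.0732]
[-0.18    0.0325] [-0.1798  0.0328]
[-0.18   -0.0325] [-0.1793 -0.0328]
[0.039 0.03 ] [0.039  0.0302]
[-0.006  0.03 ] [-0.006   0.0351]
[ 0.039 -0.03 ] [ 0.0412 -0.0308]
[-0.006 -0.03 ] [-0.0052 -0.0342]
jam
[0.5245 0.0376 0.068 ] [0.0334 0.0281]
[ 0.5444 -0.0154  0.0677] [ 0.032  -0.0285]
[0.5031 0.0297 0.0638] [0.0106 0.0287]
[ 0.524  -0.0249  0.0636] [ 0.0096 -0.0298]
[ 0.5271 -0.0011  0.0658] [ 0.0214 -0.0089]
[0.5136 0.0338 0.0659] [0.0218 0.0285]
tray -0.11686643835821284 -6.695953684651389 [ 0.53324542 -0.29869072]
(0.09, 0.06) [0.0889 0.0585]
(0.09, -0.06) [ 0.0892 -0.0589]
(-0.09, -0.06) [-0.0885 -0.0589]
(-0.09, 0.06) [-0.0896  0.0594]
throughTL [347.20706791 142.44519539] [448.82827166   9.78078157]
TR [403.22291177 160.64062902] [672.89164707  82.56251609]
chEndL [240.63108638 250.49496485] [ 22.52434552 441.97985938]
lipRinnerlow [332.59271408 203.86155365] [390.37085633 255.44621459]
[460.81929407 272.6108366 ]
[514.12649488 327.33372589]
[401.54241629 370.04813788]
[361.24304151 303.90005068]
toolx yaw -76.83262925501865
```

Both views agree on the chute to about 2 mm. The chute origin is (0.504,-0.001), yaw 21.9°. The tray is at (0.533,-0.299), yaw -6.7°.

Candidates for the cartridge I want:
- **White across the throat (303,186):** this is the jammed one. It is face up with the window visible, centred at chute x≈21 mm and y≈0, with about 1° of skew.
- **White in the channel (323,248):** this is the delivered cartridge, to be left alone.
- **Green (362,139) and (235,208):** these are decoys.

The close crop `t2` confirms the white one under the lips. I'm moving to hover with the fingers shut.

Call:
{"name": "carry_out", "arguments": {
  "steps": [
    [0.017,0.03,0,0.086],
    [0.017,0.03,0,0.086],
    [0.017,0.03,0,0.086],
    [0.017,0.03,0,0.086],
    [0.017,0.03,0,0.086],
    [0.017,0.03,0,0.086],
    [0.017,0.03,0,0.086],
    [0.017,0.03,0,0.086],
    [0.017,0.03,0,0.086],
    [0.017,0.03,0,0.086],
    [0.017,0.03,0,0.086],
    [0.017,0.03,0,0.086],
    [0.017,0.03,0,0.086],
    [0.017,0.03,0,0.086],
    [0.017,0.03,0,0.086],
    [0.017,0.03,0,0.086],
    [0.017,0.03,0,0.086],
    [0.017,0.03,0,0.086],
    [0.017,0.03,0,0.086],
    [0.017,0.03,0,0.086]
  ],
  "gripper": 1,
  "newtons": 30
}}

```text
clock: 1.77
eef_pos: [0.482, 0.0194, 0.2239]
tcp_rot: [0.005, 0.975, 0.221, -0.004]
ft_force: [-0.4, -0.8, 0.0]
gripper_width: -0.0
```

Call:
{"name": "carry_out", "arguments": {
  "steps": [
    [-0.001,-0.02,-0.03,-0.05],
    [0,-0.01,-0.03,-0.01],
    [0,0,-0.03,0],
    [0,0,-0.02,0],
    [0,0,0,0]
  ]
}}

```text
clock: 2.18
eef_pos: [0.4838, -0.0006, 0.1108]
tcp_rot: [0.003, 0.979, 0.201, -0.001]
ft_force: [-0.8, 0.1, -0.8]
gripper_width: 0.0002
```

Call:
{"name": "carry_out", "arguments": {
  "steps": [
    [-0.003,-0.0095,0,-0.023],
    [0,0,0,0],
    [0,0,-0.02,0],
    [0,0,-0.015,0],
    [0,0,0,0]
  ]
}}

```text
clock: 2.6
eef_pos: [0.4829, -0.0124, 0.08]
tcp_rot: [0.004, 0.982, 0.188, 0.001]
ft_force: [-1.0, -0.1, 0.2]
gripper_width: 0.0005
```

```bash
python3 - <<'E'
from rig import *
import cv2
a=camera("top")[105:280,235:475,::-1]; b=camera("side")[100:275,200:440,::-1]
import numpy as np
cv2.imwrite("pics/p1.png",cv2.resize(np.vstack([a,b]),None,fx=1.7*1,fy=1.7,interpolation=cv2.INTER_CUBIC)); print(state()["eef_pos"],state()["tcp_rot"])
E
```

```text
[ 0.48400613 -0.01215463  0.08182819] [0.00459445 0.98220048 0.18776579 0.00226104]
```

View pics/p1.png

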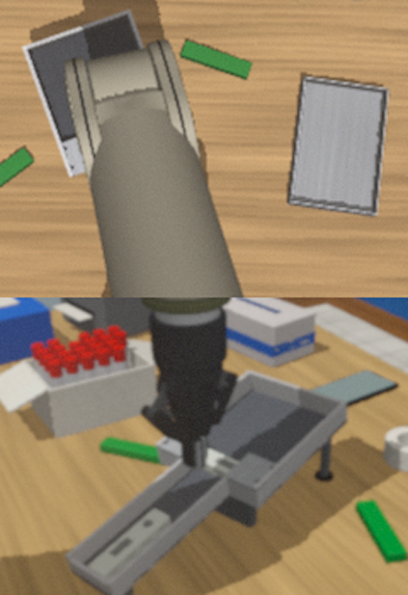

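The shut fingers stand in the channel just below the cartridge, at chute x≈-23 mm and y≈-3 mm. Next they go down to about 7 mm above the floor.

Call:
{"name": "carry_out", "arguments": {
  "steps": [
    [-0.001,0.003,-0.015,0],
    [0,0,-0.012,0],
    [0,0,-0.004,0],
    [0,0,0,0]
  ]
}}

```text
clock: 3.03
eef_pos: [0.4866, -0.0099, 0.0552]
tcp_rot: [0.006, 0.982, 0.187, 0.006]
ft_force: [0.4, 0.0, 0.1]
gripper_width: -0.0001
```

Call:
{"name": "carry_out", "arguments": {
  "steps": [
    [0,0.001,-0.003,0],
    [0.0055,0.0022,0,0],
    [0.0055,0.0022,0.001,0],
    [0.0055,0.0022,0.001,0],
    [0.0055,0.0022,0.001,0],
    [0.0055,0.0022,0.001,0],
    [0,0,0,0]
  ]
}}

```text
clock: 3.62
eef_pos: [0.519, 0.0032, 0.0591]
tcp_rot: [0.007, 0.982, 0.187, 0.008]
ft_force: [0.5, -0.3, -0.5]
gripper_width: 0.0001
```

```bash
cat >> h.py <<'E'
def loc(p,a=0.38224,t=(0.50398,-0.00085)):
    R=np.array([[np.cos(a),-np.sin(a)],[np.sin(a),np.cos(a)]]);l=(np.array(p[:2])-t)@R;return np.round([*l,p[2]-.048-.176*l[0]],4)
E
python3 - <<'E'
from rig import *
from h import *
import cv2
b=camera("side")[140:260,260:420,::-1]
cv2.imwrite("pics/p2.png",cv2.resize(b,None,fx=4,fy=4,interpolation=cv2.INTER_CUBIC)); s=state();print(s["eef_pos"],loc(s["eef_pos"]),s["ft_force"],s["tcp_rot"])
E
```

```text
[0.51851708 0.00302742 0.05889624] [ 0.0149 -0.0018  0.0083] [-0.03741968  0.65832725 -0.24531073] [0.00679547 0.98234818 0.18679668 0.00727149]
```

View pics/p2.png

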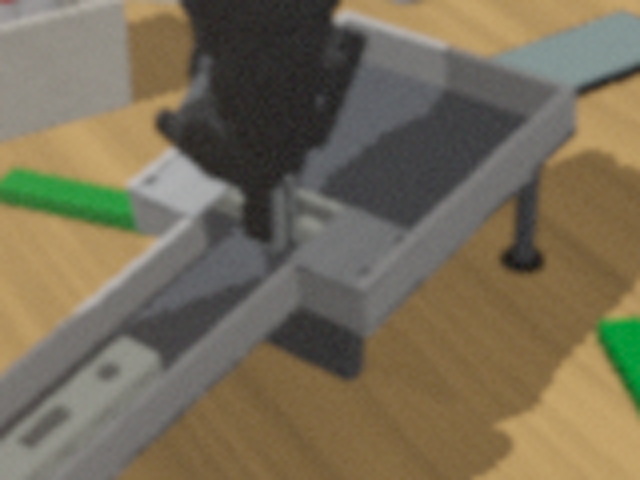

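The fingers are pushing and the cartridge window has moved up-slope, now showing at crop (318,212). I'll continue the push.

Call:
{"name": "carry_out", "arguments": {
  "steps": [
    [0.0055,0.0022,0.0008,0],
    [0.0055,0.0022,0.0008,0],
    [0.0055,0.0022,0.0008,0],
    [0.0055,0.0022,0.0008,0],
    [0.0045,0.0018,0.0006,0],
    [0,0,0,0]
  ]
}}

```text
clock: 4.17
eef_pos: [0.5463, 0.0134, 0.0634]
tcp_rot: [0.008, 0.982, 0.186, 0.005]
ft_force: [-0.7, -0.8, 2.3]
gripper_width: 0.0002
```

```bash

python3 - <<'E'
from rig import *
from h import *
import cv2
b=camera("side")[140:260,260:420,::-1]
cv2.imwrite("pics/p3.png",cv2.resize(b,None,fx=4,fy=4,interpolation=cv2.INTER_CUBIC)); s=state();print(s["eef_pos"],loc(s["eef_pos"]),s["ft_force"],s["tcp_rot"])
E
```

```text
[0.5459218  0.01332685 0.06323868] [ 0.0442 -0.0025  0.0075] [-0.04857584 -0.8274423   1.23711338] [0.0077018  0.9824486  0.18629955 0.0052828 ]
```

View pics/p3.png

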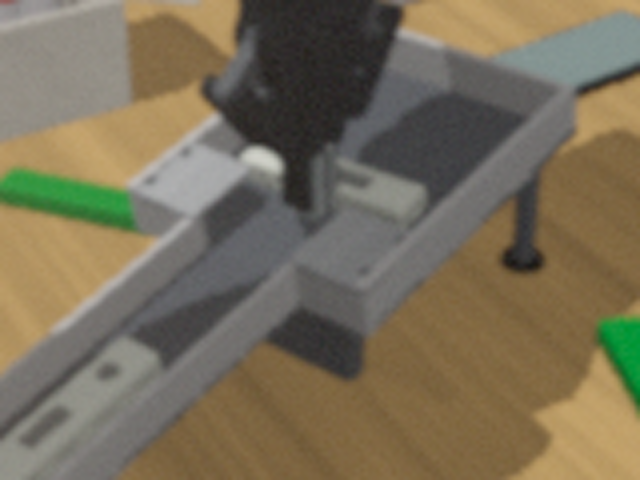

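The cartridge is now beyond the lips, with its right end at crop (425,195). I'll back off, lift and re-measure.

Call:
{"name": "carry_out", "arguments": {
  "steps": [
    [-0.005,-0.002,0.0,0],
    [-0.003,-0.001,0.02,0],
    [0,0,0.035,0],
    [0,0,0.035,0],
    [-0.01,-0.02,0.035,0],
    [-0.01,-0.03,0.02,0],
    [0,-0.03,0,0],
    [0,-0.03,0,0],
    [0,-0.03,0,0],
    [0,0,0,0]
  ],
  "gripper": 0.05
}}

```text
clock: 5.05
eef_pos: [0.51, -0.1333, 0.2131]
tcp_rot: [0.008, 0.982, 0.19, 0.005]
ft_force: [-0.5, -0.8, -0.9]
gripper_width: 0.0404
```

```bash

python3 - <<'E'
from rig import *
from h import *
import cv2
a=camera("top");cv2.imwrite("pics/top4.png",a[:,:,::-1]);b=camera("side");cv2.imwrite("pics/side4.png",b[:,:,::-1])
cv2.imwrite("pics/p4.png",cv2.resize(a[105:225,235:365,::-1],None,fx=5,fy=5,interpolation=cv2.INTER_CUBIC))
cv2.imwrite("pics/p5.png",cv2.resize(b[140:250,270:420,::-1],None,fx=5,fy=5,interpolation=cv2.INTER_CUBIC))
s=state();print(s["eef_pos"],loc(s["eef_pos"]),s["ft_force"],s["tcp_rot"],s["gripper_width"])
E
```

```text
[ 0.51059427 -0.12768802  0.21306015] [-0.0412 -0.1202  0.1723] [0.05673046 1.17948021 0.52353407] [0.00721492 0.98132363 0.1921589  0.00518016] 0.04080024445982813
```

View pics/p4.png

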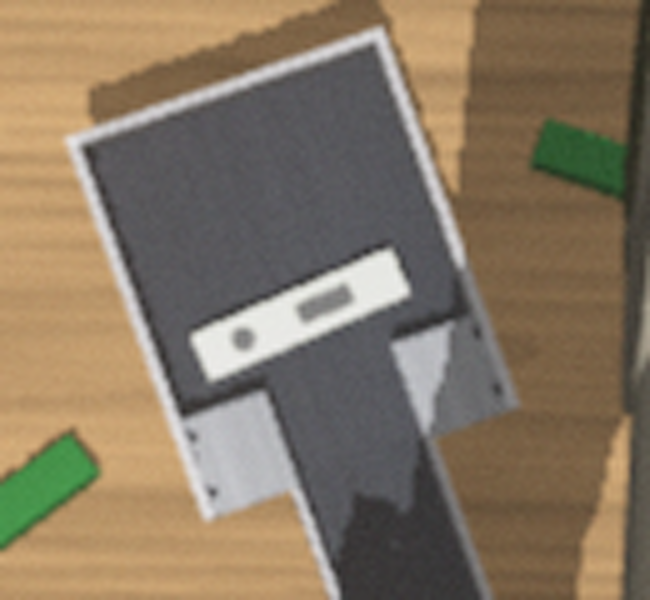

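View pics/p5.png

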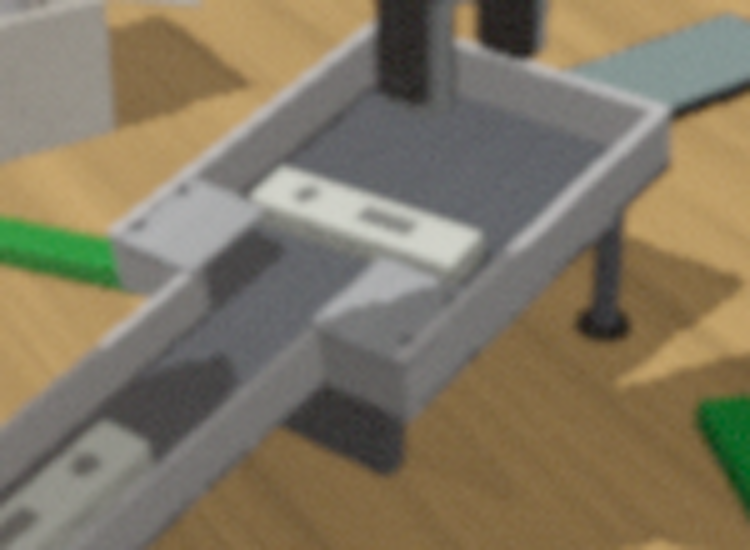

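```bash

python3 - <<'E'
from h import *
W=[]
for q in [(190,337),(393,247),(411,295),(211,384)]:
    p=(235+q[0]/5-.4,105+q[1]/5-.4);x=.06
    for _ in range(4):
        w=ray("top",p,.048+.176*x+.014);x=loc(w)[0]
    W.append(w);print(np.round(w,4),loc(w))
W=np.array(W);print(W.mean(0),loc(W.mean(0)))
d=(W[0]+W[3]-W[1]-W[2])/2;print(np.linalg.norm(d),np.degrees(np.arctan2(d[1],d[0]))-90)
E
```

```text
[0.5535 0.0768 0.0752] [0.0749 0.0535 0.014 ]
[ 0.5973 -0.0133  0.0764] [ 0.082  -0.0463  0.014 ]
[ 0.5762 -0.0219  0.0724] [ 0.0592 -0.0465  0.014 ]
[0.5331 0.0668 0.0712] [0.0522 0.052  0.014 ]
[0.5650329  0.02711107 0.0738052 ] [0.0671 0.0032 0.014 ]
0.09940309123448994 25.93246869929176
```

The cartridge top is centred at (0.565,0.027,0.074), long axis 99.4 mm, yaw 25.9°. Its lower edge is at chute x≥52 mm, clear of the lips, which end at 39 mm. Now I move over it for the grasp.

Call:
{"name": "carry_out", "arguments": {
  "steps": [
    [0.009,0.026,0,0.02],
    [0.009,0.026,0,0.02],
    [0.009,0.026,0,0.02],
    [0.009,0.026,0,0.005],
    [0.009,0.026,0,0],
    [0.009,0.022,-0.01,0],
    [0,0,-0.03,0],
    [0,0,-0.03,0],
    [0,0,-0.02,0],
    [0,0,0,0],
    [0,0,0,0]
  ]
}}

```text
clock: 6.07
eef_pos: [0.5603, 0.0504, 0.1199]
tcp_rot: [0.003, 0.972, 0.235, 0.007]
ft_force: [1.2, -1.0, 0.8]
gripper_width: 0.0407
```

Call:
{"name": "carry_out", "arguments": {
  "steps": [
    [0.006,-0.018,0,-0.022],
    [0,0,0,0],
    [0,0,0,0]
  ]
}}

```text
clock: 6.32
eef_pos: [0.567, 0.0338, 0.1232]
tcp_rot: [0.003, 0.974, 0.225, 0.008]
ft_force: [0.3, 1.3, -0.6]
gripper_width: 0.0407
```

Call:
{"name": "carry_out", "arguments": {
  "steps": [
    [-0.001,-0.006,-0.015,0],
    [0,0,-0.012,0],
    [0,0,0,0]
  ]
}}

```text
clock: 6.57
eef_pos: [0.5684, 0.027, 0.0994]
tcp_rot: [0.005, 0.975, 0.224, 0.012]
ft_force: [-0.3, 0.1, -1.1]
gripper_width: 0.0404
```

```bash

python3 - <<'E'
from rig import *
from h import *
import cv2
b=camera("side")
cv2.imwrite("pics/p6.png",cv2.resize(b[120:250,270:420,::-1],None,fx=4.5,fy=4.5,interpolation=cv2.INTER_CUBIC))
s=state();print(s["eef_pos"],loc(s["eef_pos"]),s["ft_force"],s["tcp_rot"],s["gripper_width"])
E
```

```text
[0.56882144 0.02699823 0.10028338] [0.0705 0.0017 0.0399] [ 0.8935788   0.30400101 -0.90099602] [0.00462898 0.97458436 0.22365886 0.01185766] 0.0405587952448958
```

View pics/p6.png

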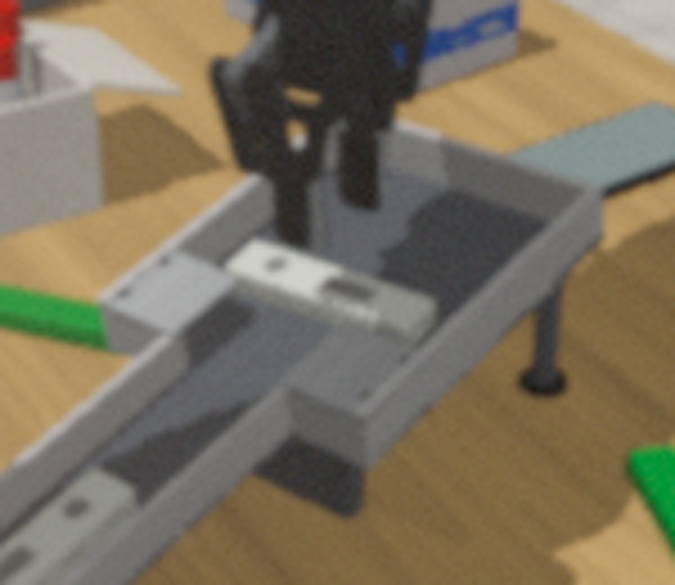

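Call:
{"name": "carry_out", "arguments": {
  "steps": [
    [-0.002,0,-0.012,0],
    [-0.001,0,-0.01,0],
    [0,0,-0.006,0],
    [0,0,0,0]
  ]
}}

```text
clock: 6.95
eef_pos: [0.5663, 0.028, 0.0714]
tcp_rot: [0.005, 0.975, 0.224, 0.013]
ft_force: [0.4, 0.2, -0.7]
gripper_width: 0.0405
```

Call:
{"name": "carry_out", "arguments": {
  "steps": [
    [0,0,-0.004,0],
    [0,0,0,0]
  ]
}}

```text
clock: 7.12
eef_pos: [0.5659, 0.0284, 0.0666]
tcp_rot: [0.005, 0.974, 0.224, 0.013]
ft_force: [-0.3, 0.6, -0.4]
gripper_width: 0.0405
```

Position is right and nothing has been touched. I'll close gently.

Call:
{"name": "carry_out", "arguments": {
  "steps": [
    [0,0,0,0],
    [0,0,0,0],
    [0,0,0,0],
    [0,0,0,0],
    [0,0,0,0],
    [0,0,0,0]
  ],
  "gripper": 1,
  "newtons": 30
}}

```text
clock: 7.62
eef_pos: [0.5666, 0.0286, 0.0676]
tcp_rot: [0.005, 0.974, 0.224, 0.013]
ft_force: [0.3, 0.1, 0.1]
gripper_width: 0.0231
```

```bash

python3 - <<'E'
from rig import *
from h import *
import cv2
b=camera("side")
cv2.imwrite("pics/p7.png",cv2.resize(b[120:250,270:420,::-1],None,fx=4.5,fy=4.5,interpolation=cv2.INTER_CUBIC))
s=state();print(s["eef_pos"],loc(s["eef_pos"]),s["ft_force"],s["tcp_rot"],s["gripper_width"])
E
```

```text
[0.5666648  0.02859163 0.0675739 ] [0.0691 0.0039 0.0074] [ 0.21972314  0.05660989 -0.7088813 ] [0.00468637 0.97442968 0.22425288 0.01324726] 0.022947339410915774
```

View pics/p7.png

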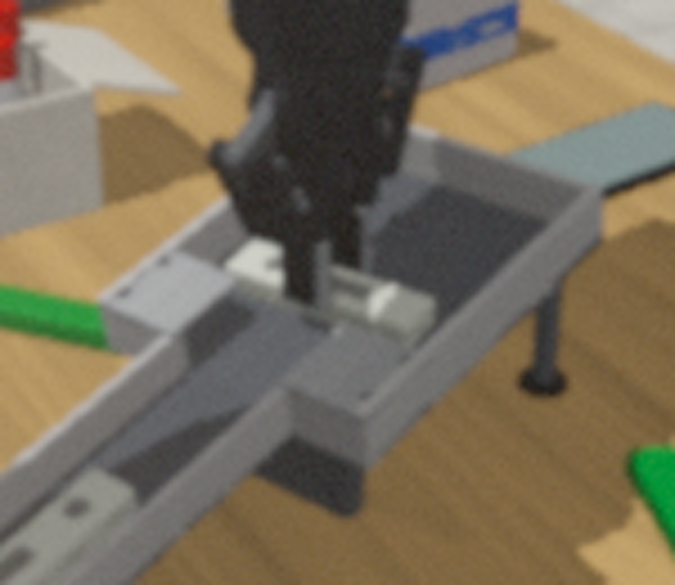

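The pads are across the cartridge middle and the opening reads 23 mm against the 24 mm part. I'll lift slowly and check.

Call:
{"name": "carry_out", "arguments": {
  "steps": [
    [0,0,0.005,0],
    [0,0,0.008,0],
    [0,0,0.012,0],
    [0,0,0.015,0],
    [0,0,0.015,0],
    [0,0,0.015,0],
    [0,0,0,0]
  ],
  "newtons": 40
}}

```text
clock: 8.25
eef_pos: [0.5664, 0.0293, 0.1455]
tcp_rot: [0.005, 0.974, 0.225, 0.014]
ft_force: [0.6, 1.1, 0.0]
gripper_width: 0.0223
```

```bash

python3 - <<'E'
from rig import *
from h import *
import cv2
b=camera("side")
cv2.imwrite("pics/p8.png",cv2.resize(b[80:230,270:420,::-1],None,fx=4,fy=4,interpolation=cv2.INTER_CUBIC))
s=state();print(s["eef_pos"],loc(s["eef_pos"]),s["ft_force"],s["tcp_rot"],s["gripper_width"])
E
```

```text
[0.56606929 0.02911384 0.144212  ] [0.0688 0.0046 0.0841] [ 0.22366981 -0.28779154 -1.55640644] [0.0044916  0.97433094 0.22468435 0.01326585] 0.022759039611734328
```

View pics/p8.png

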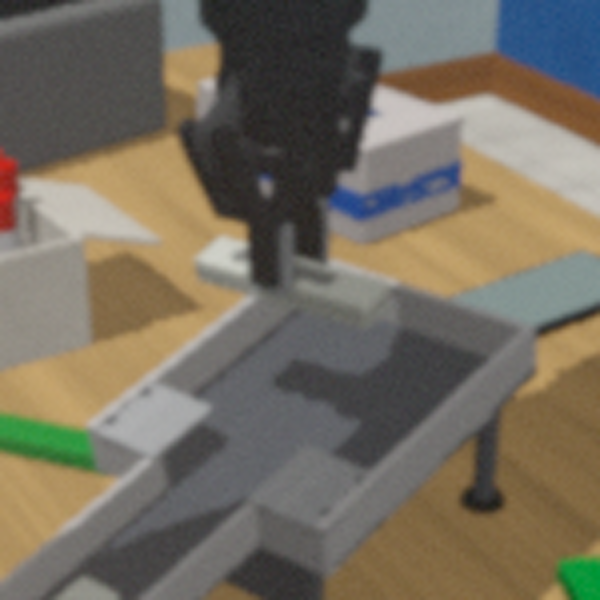

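The cartridge is held, roughly level, with its window up. I'm carrying it over to the tray.

Call:
{"name": "carry_out", "arguments": {
  "steps": [
    [0,0,0.02,0],
    [0,-0.01,0.015,0.04],
    [-0.002,-0.022,0,0.07],
    [-0.002,-0.022,0,0.07],
    [-0.002,-0.022,0,0.07],
    [-0.002,-0.022,0,0.07],
    [-0.002,-0.022,0,0.07],
    [-0.002,-0.022,0,0.07],
    [-0.002,-0.022,0,0.07],
    [-0.002,-0.022,0,0.07],
    [-0.002,-0.022,0,0.07],
    [-0.002,-0.022,0,0.07],
    [-0.002,-0.022,0,0.07],
    [-0.002,-0.022,0,0.07],
    [-0.002,-0.022,0,0.07],
    [0,-0.01,0,0.02],
    [0,0,0,0],
    [0,0,0,0]
  ]
}}

```text
clock: 9.8
eef_pos: [0.5306, -0.2894, 0.1752]
tcp_rot: [-0.006, 0.74, 0.673, 0.011]
ft_force: [0.0, 0.6, -0.0]
gripper_width: 0.0222
```

Call:
{"name": "carry_out", "arguments": {
  "steps": [
    [0.002,-0.009,-0.02,-0.02],
    [0,0,-0.03,0],
    [0,0,-0.03,0],
    [0,0,-0.02,0],
    [0,0,0,0],
    [0,0,0,0]
  ]
}}

```text
clock: 10.3
eef_pos: [0.5344, -0.2911, 0.0732]
tcp_rot: [-0.005, 0.747, 0.665, 0.012]
ft_force: [0.6, -0.3, 0.6]
gripper_width: 0.0226
```

```bash

python3 - <<'E'
from rig import *
from h import *
import cv2
b=camera("side")
cv2.imwrite("pics/side9.png",b[:,:,::-1])
cv2.imwrite("pics/p9.png",cv2.resize(b[200:380,340:520,::-1],None,fx=3.3,fy=3.3,interpolation=cv2.INTER_CUBIC))
s=state();print(s["eef_pos"],s["ft_force"],s["tcp_rot"],s["gripper_width"],proj("side",s["eef_pos"]))
E
```

```text
[ 0.53440342 -0.29096711  0.0734084 ] [-0.00366756  0.9142397  -0.89435037] [-0.00481657  0.74662095  0.66512559  0.01191273] 0.022194557732675924 [436.41736023 285.90750734]
```

View pics/p9.png

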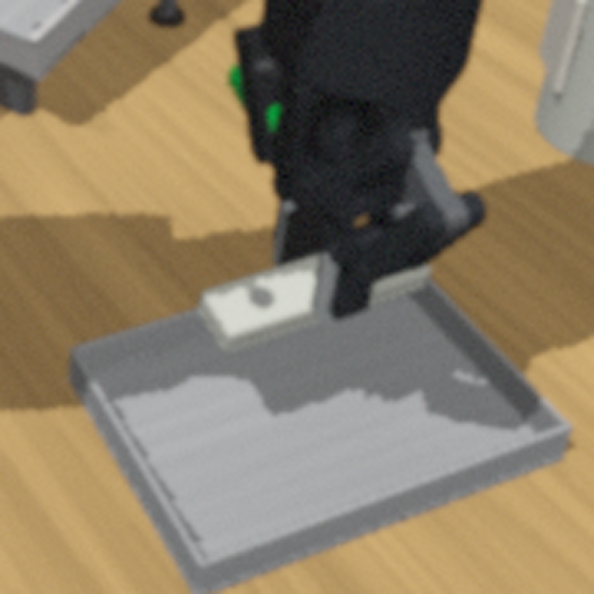

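It hovers over the tray, window face up. I'll go down in small steps and watch for the touch.

Call:
{"name": "carry_out", "arguments": {
  "steps": [
    [0,-0.007,-0.015,0],
    [0,0,-0.015,0],
    [0,0,-0.012,0],
    [0,0,-0.006,0],
    [0,0,0,0],
    [0,0,0,0]
  ]
}}

```text
clock: 10.85
eef_pos: [0.5368, -0.2986, 0.0251]
tcp_rot: [-0.002, 0.747, 0.665, 0.013]
ft_force: [-0.4, 0.2, 0.4]
gripper_width: 0.0227
```

Call:
{"name": "carry_out", "arguments": {
  "steps": [
    [0,0,-0.006,0],
    [0,0,-0.004,0],
    [0,0,0,0]
  ]
}}

```text
clock: 11.1
eef_pos: [0.5373, -0.2988, 0.015]
tcp_rot: [-0.001, 0.747, 0.665, 0.013]
ft_force: [0.2, -0.0, -0.2]
gripper_width: 0.0226
```

```bash

python3 - <<'E'
from rig import *
from h import *
import cv2
b=camera("side")
cv2.imwrite("pics/p10.png",cv2.resize(b[240:380,350:520,::-1],None,fx=4.5,fy=4.2,interpolation=cv2.INTER_CUBIC))
s=state();print(s["eef_pos"],s["ft_force"],s["tcp_rot"],s["gripper_width"])
E
```

```text
[ 0.53740952 -0.29881473  0.01536466] [-0.52474498 -0.36282674  0.29632805] [-0.00134787  0.74669021  0.66504416  0.01296816] 0.02245819073717293
```

View pics/p10.png

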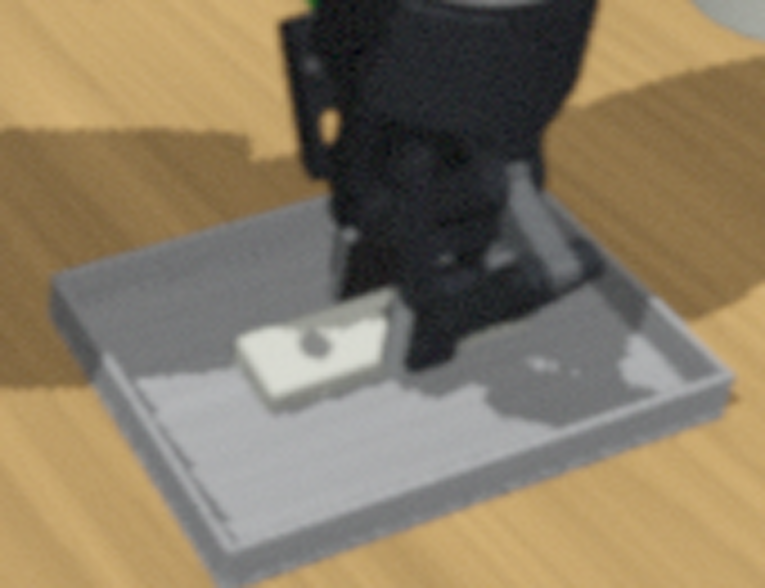

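It is a few mm above the floor with no contact force yet. I'll go down 2 mm at a time.

Call:
{"name": "carry_out", "arguments": {
  "steps": [
    [0,0,-0.002,0],
    [0,0,-0.002,0],
    [0,0,0,0]
  ]
}}

```text
clock: 11.4
eef_pos: [0.5381, -0.299, 0.0124]
tcp_rot: [-0.001, 0.747, 0.665, 0.013]
ft_force: [-0.3, 0.3, 1.6]
gripper_width: 0.0227
```

Call:
{"name": "carry_out", "arguments": {
  "steps": [
    [0,0,-0.002,0],
    [0,0,0,0]
  ]
}}

```text
clock: 11.57
eef_pos: [0.5387, -0.299, 0.0123]
tcp_rot: [-0.0, 0.747, 0.665, 0.013]
ft_force: [-1.1, -0.1, 0.1]
gripper_width: 0.0223
```

Call:
{"name": "carry_out", "arguments": {
  "steps": [
    [0,0,-0.004,0],
    [0,0,0,0]
  ]
}}

```text
clock: 11.73
eef_pos: [0.5402, -0.3, 0.0101]
tcp_rot: [0.002, 0.747, 0.665, 0.013]
ft_force: [-0.7, -0.4, -1.0]
gripper_width: 0.0225
```

Call:
{"name": "carry_out", "arguments": {
  "steps": [
    [0,0,-0.003,0],
    [0,0,0,0]
  ]
}}

```text
clock: 11.9
eef_pos: [0.5413, -0.3004, 0.0087]
tcp_rot: [0.003, 0.747, 0.665, 0.013]
ft_force: [-0.5, 0.2, 1.2]
gripper_width: 0.0225
```

```bash

python3 - <<'E'
from rig import *
from h import *
import cv2
b=camera("side")
cv2.imwrite("pics/p11.png",cv2.resize(b[260:360,380:490,::-1],None,fx=6,fy=6,interpolation=cv2.INTER_CUBIC))
s=state();print(s["eef_pos"],s["ft_force"],s["moment"],s["tcp_rot"],s["gripper_width"])
E
```

```text
[ 0.54146027 -0.30046077  0.00867343] [ 1.14639375 -1.23561386  0.97416675] [ 0.00338379 -0.11754544  0.04244042] [0.00334656 0.74668905 0.66502602 0.01358843] 0.022527115186522503
```

View pics/p11.png

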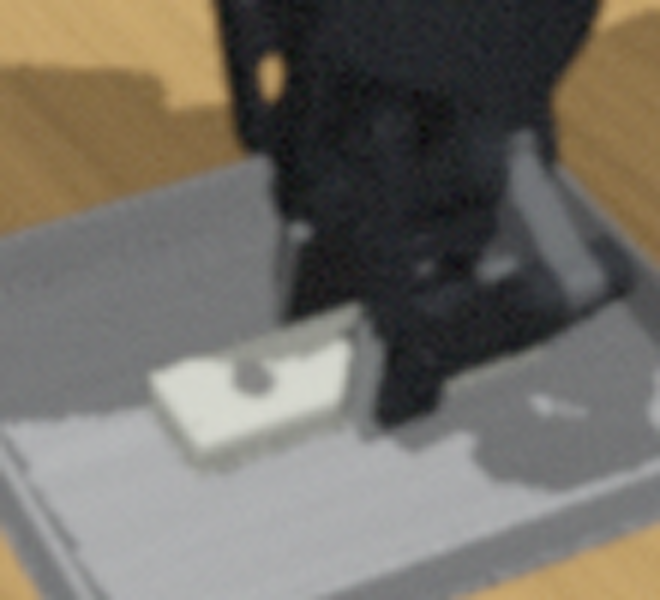

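```bash

python3 - <<'E'
from rig import *
from h import *
s=state();c=s["eef_pos"];q=s["tcp_rot"];
from scipy.spatial.transform import Rotation as R
r=R.from_quat([q[1],q[2],q[3],q[0]]).as_matrix();print(np.round(r,3))
x,y=r[:,0],r[:,1]
for zb in (0,-.003,-.006,-.009):
  for sy in (1,-1):
   for sx in (1,-1):
    p=c+sx*.012*x+sy*.05*y; p[2]=c[2]+zb; u=proj("side",p); print(zb,sy,sx,np.round(p,3),np.round((u-[380,260]+.4)*6))
E
```

```text
[[ 0.115  0.993  0.025]
 [ 0.993 -0.115  0.013]
 [ 0.016  0.023 -1.   ]]
0 1 1 [ 0.592 -0.294  0.009] [495. 271.]
0 1 -1 [ 0.59  -0.318  0.009] [555. 339.]
0 -1 1 [ 0.493 -0.283  0.009] [154. 388.]
0 -1 -1 [ 0.49  -0.307  0.009] [206. 463.]
-0.003 1 1 [ 0.592 -0.294  0.006] [493. 279.]
-0.003 1 -1 [ 0.59  -0.318  0.006] [553. 347.]
-0.003 -1 1 [ 0.493 -0.283  0.006] [152. 396.]
-0.003 -1 -1 [ 0.49  -0.307  0.006] [205. 472.]
-0.006 1 1 [ 0.592 -0.294  0.003] [491. 287.]
-0.006 1 -1 [ 0.59  -0.318  0.003] [551. 355.]
-0.006 -1 1 [ 0.493 -0.283  0.003] [151. 405.]
-0.006 -1 -1 [ 0.49  -0.307  0.003] [203. 480.]
-0.009 1 1 [ 0.592 -0.294 -0.   ] [489. 295.]
-0.009 1 -1 [ 0.59  -0.318 -0.   ] [549. 363.]
-0.009 -1 1 [ 0.493 -0.283 -0.   ] [150. 413.]
-0.009 -1 -1 [ 0.49  -0.307 -0.   ] [202. 488.]
```

The image puts the cartridge underside at z≈5–6 mm, with the tray floor at 3 mm. A little further down.

Call:
{"name": "carry_out", "arguments": {
  "steps": [
    [-0.001,0,-0.003,0],
    [0,0,0,0]
  ]
}}

```text
clock: 12.12
eef_pos: [0.5424, -0.3007, 0.0083]
tcp_rot: [0.005, 0.747, 0.665, 0.014]
ft_force: [0.4, 0.7, -1.0]
gripper_width: 0.0228
```

Call:
{"name": "carry_out", "arguments": {
  "steps": [
    [-0.001,0,-0.004,0],
    [0,0,0,0],
    [0,0,0,0]
  ]
}}

```text
clock: 12.37
eef_pos: [0.5442, -0.3014, 0.0078]
tcp_rot: [0.008, 0.747, 0.665, 0.015]
ft_force: [-0.1, 0.1, 0.2]
gripper_width: 0.0224
```

```bash

python3 - <<'E'
from rig import *
from h import *
import cv2
b=camera("side")
cv2.imwrite("pics/p12.png",cv2.resize(b[260:360,380:490,::-1],None,fx=6,fy=6,interpolation=cv2.INTER_CUBIC))
s=state();print(s["eef_pos"],s["ft_force"],s["moment"],s["tcp_rot"],s["gripper_width"])
E
```

```text
[ 0.54406278 -0.30130875  0.00753157] [-0.15292352  1.30474622  0.54041903] [ 0.03198209 -0.01350234 -0.0478591 ] [0.0078721  0.74655163 0.66510657 0.01522978] 0.02267959112207273
```

View pics/p12.png

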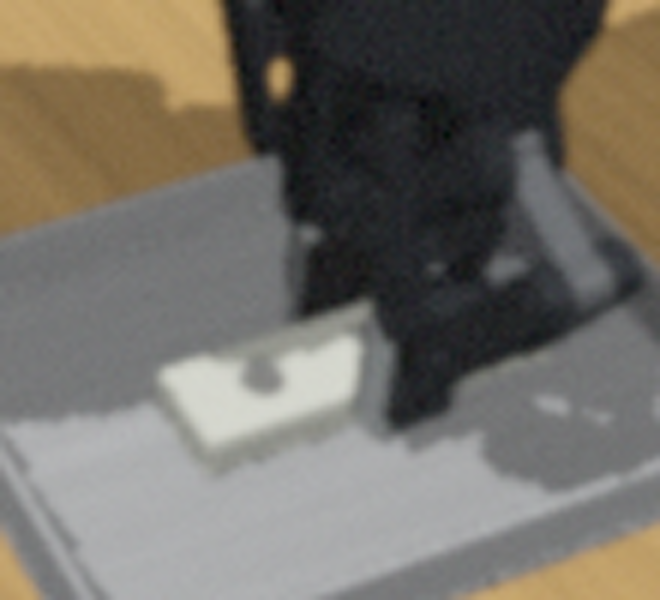

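```bash

python3 - <<'E'
from rig import *
from h import *
from scipy.spatial.transform import Rotation as R
s=state();print(s["joints"],s["effort"]);q=s["tcp_rot"]
r=R.from_quat([q[1],q[2],q[3],q[0]]).as_matrix();print(np.round(r,3)); c=s["eef_pos"]
x,y=r[:,0],r[:,1]
for sx in(1,-1):
  p=c+sx*.012*x-.05*y; 
  for z in (.0,.003,.006,.017,.02):
    p[2]=z; print(sx,z,np.round((proj("side",p)-[380,260]+.4)*6))
E
```

```text
[ 0.98430596  0.63347096 -0.70322013  1.67280419  0.4537685   0.97884688
  1.58576168] [ 9.88094439e-02 -6.61841083e+01 -1.42078954e+01 -3.06314564e+01
 -5.11617470e-02 -1.11245450e-01  1.57982493e-03]
[[ 0.115  0.993  0.033]
 [ 0.993 -0.115  0.009]
 [ 0.012  0.032 -0.999]]
1 0.0 [161. 410.]
1 0.003 [162. 402.]
1 0.006 [163. 394.]
1 0.017 [167. 363.]
1 0.02 [168. 355.]
-1 0.0 [213. 486.]
-1 0.003 [215. 477.]
-1 0.006 [216. 469.]
-1 0.017 [220. 438.]
-1 0.02 [222. 430.]
```

The near (dot) end is at floor level, and the tool has drifted to 1.8° of tilt about the jaw axis. I'll ease the grip to its minimum and press lightly so the cartridge swivels flat before I open.

Call:
{"name": "carry_out", "arguments": {
  "steps": [
    [-0.002,0,-0.006,0],
    [-0.001,0,-0.006,0],
    [0,0,0,0]
  ],
  "newtons": 20
}}

```text
clock: 12.67
eef_pos: [0.5455, -0.3019, 0.0049]
tcp_rot: [0.012, 0.747, 0.665, 0.016]
ft_force: [1.2, -0.1, -0.3]
gripper_width: 0.0227
```

```bash

python3 - <<'E'
from rig import *
from h import *
import cv2
b=camera("side")
cv2.imwrite("pics/p13.png",cv2.resize(b[260:360,380:490,::-1],None,fx=6,fy=6,interpolation=cv2.INTER_CUBIC))
s=state();print(s["eef_pos"],s["ft_force"],s["moment"],s["tcp_rot"],s["gripper_width"])
E
```

```text
[ 0.54576589 -0.30194695  0.00475282] [1.21075094 0.02992363 0.37167985] [ 0.00718204 -0.05389131 -0.03669191] [0.01217966 0.74648193 0.66509881 0.01612293] 0.0225927173280737
```

View pics/p13.png

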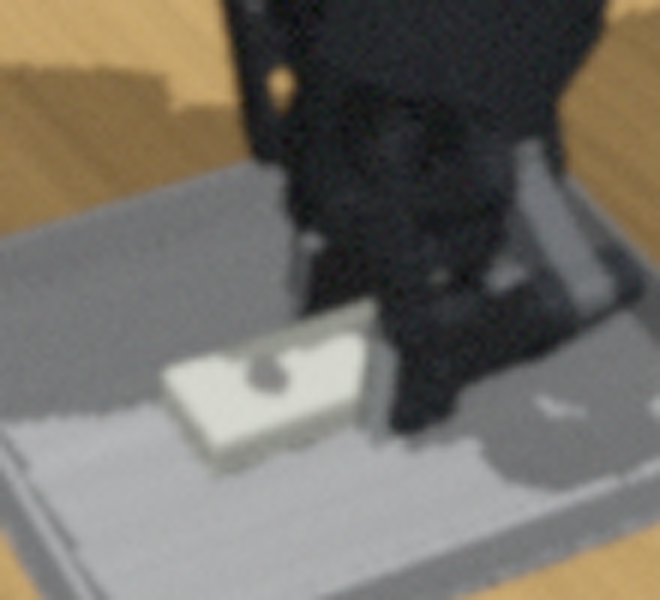

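The near end stayed put, bottom corner at crop (215,475), while the TCP dropped 3 mm. So it rests on the floor and has swivelled flat. I'll open gently.

Call:
{"name": "carry_out", "arguments": {
  "steps": [
    [0,0,0,0],
    [0,0,0,0],
    [0,0,0,0],
    [0,0,0,0]
  ],
  "gripper": 0.25
}}

```text
clock: 13.05
eef_pos: [0.5446, -0.3018, 0.0029]
tcp_rot: [0.011, 0.747, 0.665, 0.016]
ft_force: [0.1, -1.0, 3.2]
gripper_width: 0.0318
```

```bash

python3 - <<'E'
from rig import *
from h import *
import cv2
b=camera("side")
cv2.imwrite("pics/p14.png",cv2.resize(b[260:360,380:490,::-1],None,fx=6,fy=6,interpolation=cv2.INTER_CUBIC))
s=state();print(s["eef_pos"],s["ft_force"],s["moment"],s["tcp_rot"],s["gripper_width"])
E
```

```text
[ 0.54473941 -0.30177398  0.00298448] [-0.52393154  0.04853254  0.24510398] [ 0.03527177  0.23271808 -0.03203881] [0.01130012 0.74653361 0.66506249 0.01586663] 0.03203077098105631
```

View pics/p14.png

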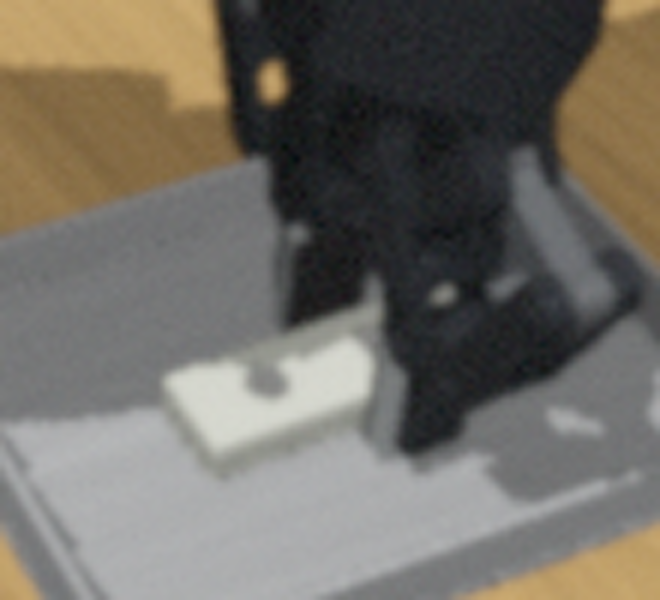

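It's released and did not move. Now I lift straight up and then retreat to the side.

Call:
{"name": "carry_out", "arguments": {
  "steps": [
    [0,0,0.01,0],
    [0,0,0.015,0],
    [0,0,0.02,0],
    [0,0,0.03,0],
    [0,0,0.035,0],
    [0,0,0.035,0],
    [0,-0.02,0.02,0],
    [-0.02,-0.03,0,0],
    [-0.02,-0.03,0,0],
    [-0.02,-0.03,0,0],
    [-0.02,-0.03,0,0],
    [-0.02,-0.03,0,0],
    [0,0,0,0],
    [0,0,0,0],
    [0,0,0,0]
  ]
}}

```text
clock: 14.35
eef_pos: [0.4384, -0.473, 0.1956]
tcp_rot: [0.016, 0.744, 0.668, 0.017]
ft_force: [-0.5, 0.1, -0.3]
gripper_width: 0.0319
```

```bash

python3 - <<'E'
from rig import *
from h import *
import cv2
a=camera("top");cv2.imwrite("pics/top15.png",a[:,:,::-1]);b=camera("side")
A=cv2.resize(a[100:280,230:480,::-1],None,fx=2.8,fy=2.8,interpolation=cv2.INTER_CUBIC)
cv2.imwrite("pics/p15.png",A)
cv2.imwrite("pics/p16.png",cv2.resize(b[180:390,230:530,::-1],None,fx=2.6,fy=2.6,interpolation=cv2.INTER_CUBIC))
s=state();print(s["eef_pos"],s["ft_force"],s["gripper_width"],s["clock"])
E
```

```text
[ 0.43979089 -0.47142556  0.1954744 ] [ 0.44222887  0.11337982 -0.00331837] 0.031797578561545026 14.45
```

View pics/p15.png

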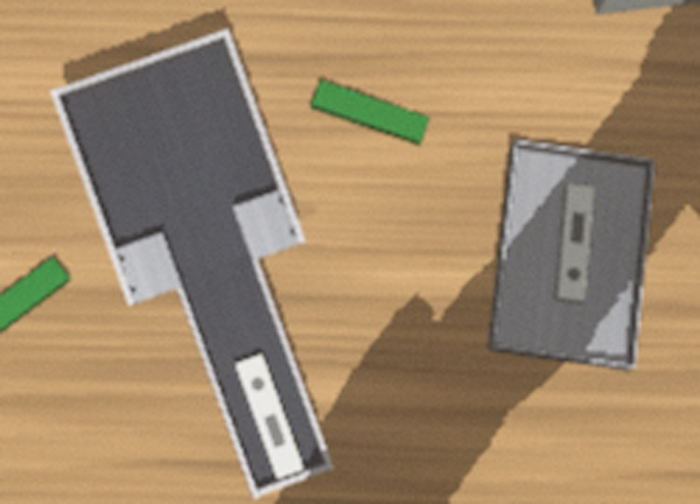

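View pics/p16.png

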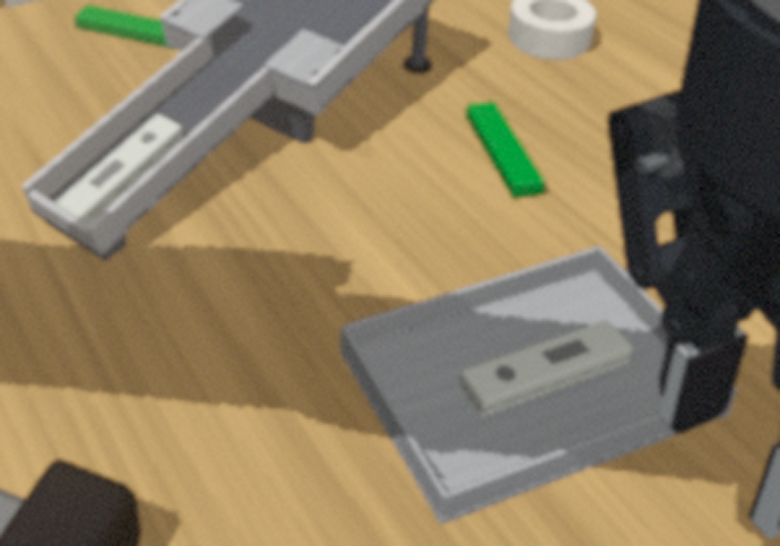

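The cartridge lies flat and face up inside the tray, at crop (575,242), and the arm is clear. The delivered cartridge's upper corner is still at about (314,229), as before.

```bash
python3 -c "
from rig import *
print(job_done())"
```

```text
the job is handed in; nothing more can be done
None
```

The jammed cartridge is out of the chute and lying flat, face up, near the centre of the steel tray. I handed the job in at about 14.5 s of the 48 s allowed, with the arm well clear and touching nothing.

- **Push:** Shut fingers pushed it about 45 mm up-slope. Its lower edge then measured 52–59 mm from the throat, and the lips end at 39 mm.
- **Lift:** I gripped it across its 24 mm width, lifted it straight up and carried it to the tray.
- **Set-down:** It came down in small steps. I pressed lightly so it swivelled flat on the tray floor before I opened the fingers.

**Last checks:** Both views show the cartridge flat with its window up and the lips and trough empty. The delivered cartridge is within about 1 px of where it started, and the green look-alikes look untouched.

**What disagreed:**
- The opening read about 22.5 mm on the 24 mm part.
- The tool drifted to nearly 2–3° of tilt during the set-down.
- The force reading gave no clear sign of touchdown, so I judged it from the images instead.
- The fingertips came to tray-floor height as they opened, and the highest force I saw reported was about 3 N.

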